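Lay the shard container down and open its sliding door

ROBOT

A 6-joint arm with a two-finger parallel gripper is mounted at the origin on the work surface. World frame = base frame: x ahead of the robot, y to its left, z up, the work surface at z = 0. Lengths are in m, angles in rad, forces in N, time in s.
With the tool pointing down it reaches from about 0.275 to 0.75 m from the base axis. Payload 10.2 kg.
Tool frame: the origin (TCP) lies between the finger pads; the fingertips stand 19 mm ahead of it and the grasp point (between the pads) is the TCP (r.tips_ahead is the distance from the TCP to the fingertips, in m); z points along the fingers, y is the line along which they close (so a half turn about z gives the same grasp; the last joint's range is limited). The gripper opens to 88 mm and grips with 3 to 60 N. Pads are 18 mm wide; open, the fingers measure 123 mm over their backs; the gripper's body (75 mm by 187 mm) begins 45 mm behind the grasp point.
Start: joints at [-1.36, 0.313, 1.498, -0, 1.331, -0.223], TCP at [0.221, -0.476, 0.258] pointing down, gripper open.
Joint ranges: [-2.94, 2.94], [-0.97, 2.17], [0.19, 2.56], [-1.23, 4.37], [0.02, 3.11], [-2.88, 2.88]. Speed limits (rad/s): [2.39, 2.39, 3.01, 3.14, 3.14, 3.14].

INTERFACE

Orientations are given as a unit quaternion [w, x, y, z].
In Python, from workcell import r, read_camera, camera_model, finder, readout gives the robot as it stands. Calls block until the motion is done:
- r.reach(position, orientation): joint-space move of the TCP to a pose.
- r.line_to(position, rotation=None, v=0.15, max_force=None): straight line of the TCP; rotation=None keeps the orientation; v is the mean speed in m/s. With max_force (N) it stops when the force on the tool has changed by that much, and returns True; else False.
- r.goto_joints(angles): joint-space move.
- r.command_gripper(opening, strength=None): opening from 0.0 (shut) to 1.0 (fully open); strength is the grip in N (None keeps the last); returns when the fingers have stopped.
- r.hold(seconds).
- r.ik(position, orientation): joint angles nearest the present ones, or None.
- read_camera(name): name is "scene" or "top" or "wrist"; returns (picture, depth): 480x640x3 uint8, blue, green, red; 480x640 float32, m along the optical axis (not along the pixel's ray), 0 where there is no reading.
- camera_model(name): a dict with "mtx" (3x3 intrinsics, pixels), "R" (3x3) and "t" (3): a world point X has camera coordinates R X + t. Camera axes: x right, y down, z forward; pixel columns grow to the right and rows downward; lengths in m; the calibration is good to about 2 mm. The wrist camera is an equidistant fisheye: a pixel r from the principal point sees the ray r / f radians off the axis. A picture is of the moment at which its call begins: read the wrist's pose just before it. camera_model takes no time and is no camera call; for the wrist camera it gives the pose at the moment of the call.
A pose or a line that the arm cannot do raises r.Unreachable and nothing moves.
- r.hand_in(): hands the job in; it is judged then, once.
Trained networks look in the newest picture that a camera, given by its name, has taken for a name from the list of things; names that differ only in an ending like _2 or _b are one class to them, and where a whole thing is asked for, a point or a joint stands for the part that bears it (a point fixed in the world has none). Each returns a list of dicts, best first, with "confidence" (0 to 1); they miss things now and then, are a little off and sometimes report something else, mostly with a low value. They report only what shows in the picture. A call takes as long as a camera call. They do not tell look-alikes from the thing itself.
- finder.boxes_of(camera, query): "position" ([x, y, z] in m, in world coordinates, good to about 4 mm: the middle of the surface that is visible of it).
- finder.regions_of(camera, query): "region" (480x640 bool, what is visible of it).
- finder.place_of(camera, query): "position" ([x, y, z] in m, in world coordinates, good to about 4 mm: a listed point, or the origin of a listed thing).
Readings, each from a call of its own:
- readout.current_clock(): time.
- readout.current_joints(): joint angles.
- readout.current_qd(): joint speeds.
- readout.current_tau(): joint torques, N m.
- readout.current_tcp_pos(): TCP position.
- readout.current_orientation(): TCP orientation.
- readout.current_force(): force on the tool from outside, world axes, zero at the start.
- readout.current_wrist_torque(): the same for the moment, N m.
- readout.current_width(): opening from 0.0 (shut) to 1.0 (fully open).
- readout.current_gripper_force(): force on a finger pad.
Only numpy, scipy, OpenCV 4.12 (cv2) and the standard library are available. Lean on these libraries where they do the work, as an engineer would, in place of code of your own. Each camera call takes 0.05 s, during which the arm holds its last target. There are 200 camera calls.

TASK

The black plastic container has been left standing on its end with its sliding door facing you. Push it over backwards so that it lies on the bench with the door on top, then push the door's ridge along until the door is fully open, ready for the glass shards. Do it all by gentle pushing, without gripping or lifting the container, and leave everything else on the bench where it is.

Things in the scene. Friction and masses are not known exactly. Their poses are not given: they have to be found in the camera images.
- container: black plastic box, about 380 g, loose, standing on one end: 56 deep (own x), 90 wide (own y), 150 tall (own z) mm. Origin: centre of the end it stands on. Own z runs from that end to the other (up at the start, level once tipped). Own -x is the door face, turned roughly to the robot at the start. Pushed over towards own +x, it lies on its back with the door face 56 mm above the bench
- container_center (a point): on the container's own z axis, 75 mm from its origin: 75 mm above the bench when standing, 28 mm when lying. Tipping towards own +x it turns about its rear lower edge, passes balance after about 22 degrees and falls on its back; it may slip a few cm as it lands
- front_panel (a point): point on the fixed panel that makes the upper half (own z 75 to 150 mm) of the door face: on its outer face (own x = -28 mm), mid-width, 125 mm from the standing end; a good place to push. Two runners, 9 mm wide, along the side edges of the door face stand 7 mm proud of it (63 mm above the bench when lying), 72 mm clear between them
- door (a joint): door travel in m along the container's own +z: 0 shut, 0.060 fully open (hard stop); starts within 8 mm of shut and stays where left. Sliding takes about 1 N, less than the container's friction on the bench. Door: grey plastic panel between the runners, 70 wide, 78 long, 4 mm thick, covering own z 3 to 81 mm when shut; its outer face is 60.5 mm above the bench when lying
- door_ridge (a point): centre of the door's ridge, a bar across the door 36 mm long (own y), 10 mm thick (own z), standing 14 mm out of the door. Shut, it is 30 mm from the container's standing end along own z; it moves with the door. With the container lying, this point is 67.5 mm and the ridge's top 74.5 mm above the bench; the door opens away from the end the container stood on
- tile: loose white ceramic tile 100 x 100 x 10 mm lying flat, beside the container on its left or right; leave alone. Origin: centre of underside
- pliers: loose steel grozing pliers, about 140 x 56 x 14 mm, lying flat between the tile and the container, nearer the robot; leave alone. Origin: underside, middle of its length
- tray: green plastic tray of glass shards, 160 x 200 x 35 mm; leave alone. Origin: centre of underside
- panel_a: leaded glass lamp panel, trapezoid 140 x 140 x 10 mm, lying flat; leave alone. Origin: centre of underside
- panel_b: second such lamp panel, nearer the robot; leave alone. Origin: centre of underside
- reel: solder reel 60 mm across, 42 mm high; leave alone. Origin: centre of underside
- jar: jar 60 mm across, 70 mm high, at the back of the bench; leave alone. Origin: centre of underside
Things that resemble listed ones, but are neither listed nor needed, are in the scene too. What is shaped like the container but brown or pink is not meant.

How it is judged:
By the outcome, as a careful person would: the job done as asked, in the order asked, and still so for the second after the job is handed in, with the robot touching nothing.
It also fails if it takes over 38 s, if anything falls off the work surface, if the arm or the gripper's body presses on something with over 40 N, if the wrist force passes 120 N, or if a joint passes its speed limit or range.

## Working session

There is one attempt and no reset: what is moved stays moved. The work goes in short steps, each a Python script; the robot and the scene stay as the last script left them, time stands still between calls to the robot, and variables do not carry over. Pictures are saved under pics/ and viewed, at most 10 in all, crops included, and the job is handed in when it is done.

```bash
ls; mkdir -p pics; python3 - <<'E'
from workcell import r, read_camera, camera_model, finder, readout
import cv2,numpy as np
for c in ("scene","top"):
    im,d=read_camera(c); cv2.imwrite(f"pics/{c}0.png",im)
    for q in ("container","front_panel","door_ridge","tile","pliers","tray","reel","jar"):
        for o in finder.place_of(c,q)[:4]:
            print(c,q,np.round(o["position"],3),round(o["confidence"],2))
print(readout.current_clock())
E
```

```text
pics
scene container [ 0.232 -0.268 -0.001] 0.94
scene container [ 0.63  -0.037 -0.004] 0.89
scene container [ 0.506 -0.174 -0.004] 0.66
scene container [ 0.33  -0.151 -0.002] 0.57
scene front_panel [ 0.316 -0.125  0.123] 0.75
scene front_panel [ 0.482 -0.164  0.121] 0.72
scene front_panel [ 0.618 -0.061  0.122] 0.63
scene front_panel [ 0.221 -0.238  0.127] 0.6
scene tile [0.49  0.093 0.   ] 0.76
scene pliers [ 0.405  0.    -0.003] 0.84
scene pliers [ 0.417 -0.391  0.002] 0.48
scene tray [0.579 0.447 0.003] 0.86
scene tray [0.406 0.    0.   ] 0.21
scene reel [ 0.398  0.343 -0.004] 0.75
scene jar [ 0.795  0.052 -0.006] 0.7
top container [ 0.511 -0.172 -0.002] 0.9
top container [ 0.63  -0.035  0.   ] 0.77
top container [ 0.41  -0.     0.002] 0.73
top container [ 0.325 -0.152 -0.   ] 0.71
top front_panel [ 0.311 -0.125  0.123] 0.86
top front_panel [ 0.619 -0.066  0.126] 0.83
top front_panel [ 0.221 -0.242  0.123] 0.83
top front_panel [ 0.4    0.344 -0.004] 0.66
top door_ridge [ 0.218 -0.231  0.028] 0.7
top door_ridge [ 0.616 -0.075  0.028] 0.65
top door_ridge [ 0.308 -0.112  0.03 ] 0.56
top tile [0.484 0.093 0.003] 0.89
top pliers [0.41  0.001 0.001] 0.95
top pliers [ 0.484 -0.166  0.127] 0.59
top tray [0.578 0.449 0.001] 0.75
top tray [0.411 0.001 0.001] 0.46
top reel [ 0.4    0.343 -0.003] 0.68
top reel [0.408 0.001 0.002] 0.53
top jar [ 0.8    0.048 -0.002] 0.84
0.9
```

View pics/scene0.png

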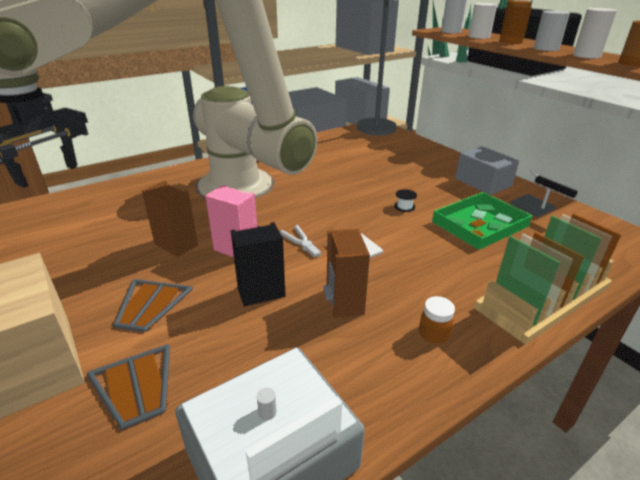

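View pics/top0.png

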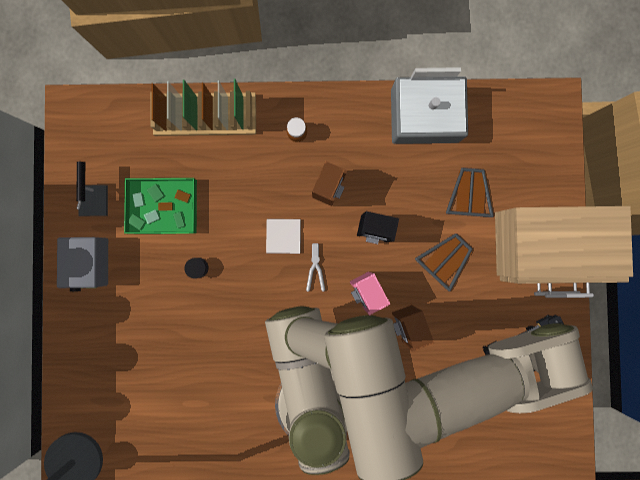

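The scene shows four container-like boxes. In the scene picture they are black at (258,265), brown at (347,272), pink at (232,222) and brown at (170,218). In the top picture they are black at (378,227), brown at (330,183), pink at (370,291) and brown at (403,327). The black one at about (0.51,-0.17) fits the description, and its door faces the robot. The tile and pliers are to its left. Next I'll fit its pose from depth and confirm it in an enlarged crop.

```bash
cat > h.py <<'E'
from workcell import r, read_camera, camera_model, finder, readout
import cv2,numpy as np
def cloud(c):
    im,d=read_camera(c); m=camera_model(c); K=np.array(m["mtx"])
    v,u=np.mgrid[:480,:640]
    P=np.stack([(u-K[0,2])/K[0,0]*d,(v-K[1,2])/K[1,1]*d,d],-1)
    X=(P-np.array(m["t"]))@np.array(m["R"]); X[d<=0]=np.nan
    return im,X
def quat(phi):  # tool down, tool y axis along world heading phi
    from scipy.spatial.transform import Rotation as Ro
    y=np.array([np.cos(phi),np.sin(phi),0]); z=np.array([0,0,-1.]); x=np.cross(y,z)
    q=Ro.from_matrix(np.c_[x,y,z]).as_quat(); return np.roll(q,1)
def near(X,c,rad,lo,hi):
    return (np.hypot(X[...,0]-c[0],X[...,1]-c[1])<rad)&(X[...,2]>lo)&(X[...,2]<hi)
E
python3 - <<'E'
from h import *
im,X=cloud("top")
m=near(X,(0.51,-0.172),0.08,0.135,0.165)
rc=cv2.minAreaRect((X[m][:,:2]*1000).astype(np.float32)); print(m.sum(),rc,np.round(cv2.boxPoints(rc)),np.median(X[m][:,2]))
for n,c in (("backbrown",(0.63,-0.036)),("pink",(0.328,-0.152))):
    k=near(X,c,0.08,0.135,0.165); print(n,np.round(cv2.boxPoints(cv2.minAreaRect((X[k][:,:2]*1000).astype(np.float32)))))
cv2.imwrite("pics/crop1.png",cv2.resize(im[170:290,290:450],None,fx=5,fy=5,interpolation=cv2.INTER_CUBIC))
for c in ("top","scene"):
    if c=="scene": read_camera(c)
    print([np.round(o["position"],3) for o in finder.place_of(c,"container_center")], [np.round(o["position"],3) for o in finder.place_of(c,"front_panel")])
for k in range(-2,3):
    print(k, r.ik([0.46,-0.157,0.25],quat(-0.3+k*np.pi)))
E
```

```text
758 ((507.27593994140625, -171.43663024902344), (91.25711822509766, 63.25520706176758), 76.3304672241211) [[ 466. -208.]
 [ 527. -223.]
 [ 549. -135.]
 [ 487. -120.]] 0.15087204048837005
backbrown [[574. -48.]
 [658. -87.]
 [684. -30.]
 [601.   9.]]
pink [[ 273. -138.]
 [ 302. -194.]
 [ 382. -153.]
 [ 354.  -97.]]
[array([ 0.629, -0.037,  0.074]), array([ 0.334, -0.152,  0.074]), array([ 0.224, -0.269,  0.076]), array([ 0.507, -0.169,  0.072]), array([0.797, 0.045, 0.   ])] [array([ 0.221, -0.244,  0.125]), array([ 0.485, -0.166,  0.126]), array([ 0.619, -0.062,  0.125]), array([ 0.312, -0.127,  0.126])]
[array([ 0.512, -0.175,  0.073]), array([ 0.33 , -0.147,  0.079]), array([ 0.63 , -0.037,  0.076]), array([ 0.233, -0.269,  0.073])] [array([ 0.317, -0.126,  0.125]), array([ 0.485, -0.164,  0.123]), array([ 0.221, -0.24 ,  0.126]), array([ 0.618, -0.064,  0.124])]
-2 [-5.70524848e-01  2.33442299e-01  1.62298656e+00 -4.44089210e-16
  1.28516379e+00 -2.70524848e-01]
-1 [-5.70524848e-01  2.33442299e-01  1.62298656e+00 -4.44089210e-16
  1.28516379e+00  2.87106781e+00]
0 [-5.70524848e-01  2.33442299e-01  1.62298656e+00 -4.44089210e-16
  1.28516379e+00 -2.70524848e-01]
1 [-5.70524848e-01  2.33442299e-01  1.62298656e+00 -4.44089210e-16
  1.28516379e+00  2.87106781e+00]
2 [-5.70524848e-01  2.33442299e-01  1.62298656e+00 -4.44089210e-16
  1.28516379e+00 -2.70524848e-01]
```

View pics/crop1.png

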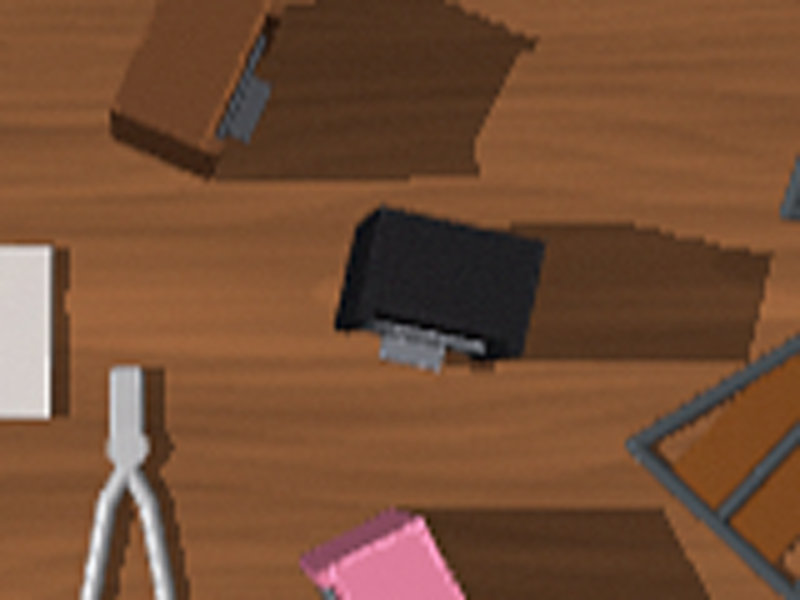

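The crop confirms it: black box in the middle (crop 440,280), grey door ridge at (415,350) on the robot side, yaw about -0.24 rad. Its fall direction is clear. Tipping it now.

```bash
python3 - <<'E'
from h import *
yaw=-0.238; u=np.array([np.cos(yaw),np.sin(yaw),0]); o=np.array([0.5107,-0.1723,0]); q=quat(yaw)
r.command_gripper(0.0)
at=lambda a,z: list(o+a*u+[0,0,z])
r.reach(at(-0.075,0.25),q); r.line_to(at(-0.075,0.136),v=0.12)
print(readout.current_clock(),readout.current_force())
r.line_to(at(-0.052,0.136),v=0.06)
for a in np.arange(-0.044,0.0101,0.006):
    r.line_to(at(a,0.136),v=0.05); f=readout.current_force(); print(round(a,3),np.round(f,2))
r.hold(0.4); r.line_to(at(-0.04,0.17),v=0.15)
r.line_to(at(-0.14,0.25),v=0.2)
print(readout.current_clock())
im,X=cloud("top"); cv2.imwrite("pics/crop2.png",cv2.resize(im[110:290,290:490],None,fx=3.3,fy=3.3,interpolation=cv2.INTER_CUBIC))
np.save("X2.npy",X)
for n in ("door_ridge","container","front_panel"): print(n,[(np.round(t["position"],3),round(t["confidence"],2)) for t in finder.place_of("top",n)[:5]])
m=near(X,(0.61,-0.2),0.13,0.048,0.068)&(X[...,1]<-0.1); rc=cv2.minAreaRect((X[m][:,:2]*1000).astype(np.float32)); print(m.sum(),rc,np.round(cv2.boxPoints(rc)))
k=near(X,(0.61,-0.2),0.13,0.0695,0.08)&(X[...,1]<-0.1); print(k.sum(),X[k].mean(0),cv2.minAreaRect((X[k][:,:2]*1000).astype(np.float32)) if k.sum()>3 else "")
E
```

```text
5.0417 [-1.54308862  0.08283422  0.34078118]
-0.044 [-0.17 -0.76 -0.67]
-0.038 [-0.78  0.19 -0.7 ]
-0.032 [-0.75  0.06  0.55]
-0.026 [-0.26 -0.46  0.69]
-0.02 [ 0.19 -0.06 -0.37]
-0.014 [-0.42  0.   -0.2 ]
-0.008 [-1.17  0.11  0.47]
-0.002 [ 0.12 -0.52 -0.82]
0.004 [0.86 0.2  0.45]
0.01 [-0.31  0.01  0.15]
10.025
door_ridge [(array([ 0.57 , -0.187,  0.065]), 0.62), (array([ 0.221, -0.227,  0.027]), 0.48), (array([ 0.612, -0.071,  0.027]), 0.47)]
container [(array([ 0.54 , -0.176,  0.027]), 0.87), (array([ 0.232, -0.268, -0.   ]), 0.8), (array([ 0.328, -0.155,  0.002]), 0.64), (array([ 0.628, -0.037, -0.001]), 0.57), (array([ 0.796,  0.047, -0.002]), 0.53)]
front_panel [(array([ 0.663, -0.205,  0.057]), 0.97), (array([ 0.619, -0.066,  0.128]), 0.89), (array([ 0.22 , -0.241,  0.126]), 0.78), (array([ 0.318, -0.126,  0.123]), 0.6), (array([0.482, 0.09 , 0.   ]), 0.27)]
1572 ((613.2074584960938, -196.66046142578125), (91.0698013305664, 150.88661193847656), 76.62614440917969) [[ 529. -224.]
 [ 676. -258.]
 [ 697. -170.]
 [ 550. -135.]]
55 [ 0.57886413 -0.18478716  0.0738856 ] ((607.31005859375, -193.73858642578125), (86.9697036743164, 106.78961181640625), 74.952392578125)
```

View pics/crop2.png

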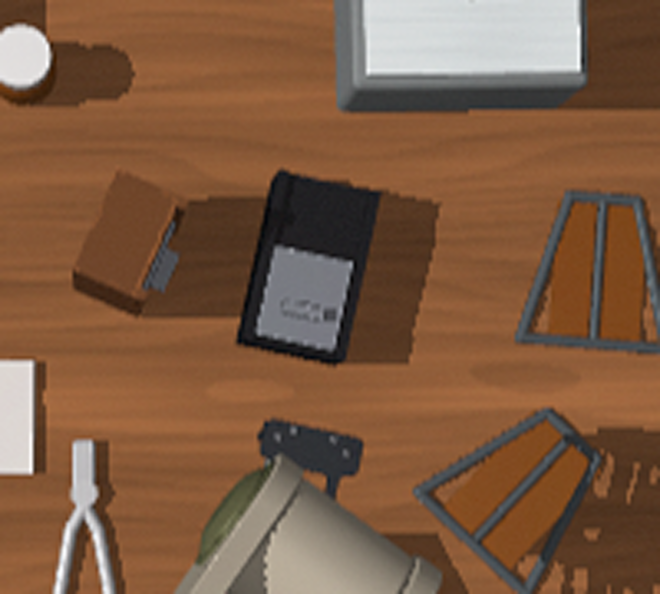

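It lies on its back with the door on top: door grey at crop (305,300), ridge at (315,310), black runners on both sides. Nothing else has moved. Next is pushing the ridge.

```bash
cat > see.py <<'E'
from h import *
def see(name):
    im,X=cloud("top"); cv2.imwrite(f"pics/{name}.png",cv2.resize(im[110:290,290:490],None,fx=3.3,fy=3.3,interpolation=cv2.INTER_CUBIC))
    m=near(X,(0.613,-0.197),0.13,0.048,0.068)&(X[...,1]<-0.1); p=cv2.boxPoints(cv2.minAreaRect((X[m][:,:2]*1000).astype(np.float32)))
    p=p[np.argsort(p[:,0])]; o=p[:2].mean(0)/1000; f=p[2:].mean(0)/1000; a=(f-o)/np.hypot(*(f-o)); print("origin",o,"far",f,"yaw",np.arctan2(a[1],a[0]))
    n=np.array([-a[1],a[0]]); d=X[...,:2]-o; s=d@a; t=d@n
    k=(X[...,2]>0.0695)&(X[...,2]<0.08)&(abs(t)<0.022)&(s>0)&(s<0.15)
    print("ridge own z (depth)",k.sum(),np.median(s[k]),s[k].min(),s[k].max())
    box=(abs(t)<0.032)&(s>0.0)&(s<0.15)&(X[...,2]>.05)&(X[...,2]<.08)
    g=box&(im.mean(-1)>75); print("grey door span",np.percentile(s[g],[1,99]))
    for n_ in ("door_ridge",):
        for c in finder.place_of("top",n_)[:4]: print(n_,np.round(c["position"],3),c["confidence"],"own z",round(float((np.array(c["position"][:2])-o)@a),4))
    print(readout.current_clock())
E
python3 - <<'E'
from see import *
see("pre")
yaw=-0.23; u=np.array([np.cos(yaw),np.sin(yaw),0]); o=np.array([0.5395,-0.1795,0]); q=quat(yaw)
at=lambda a,z: list(o+a*u+[0,0,z])
r.reach(at(-0.012,0.15),q); print(r.line_to(at(-0.012,0.0845),v=0.1,max_force=5))
for a in np.arange(0.006,0.0661,0.012):
    r.line_to(at(a,0.0845),v=0.05); print(round(a,3),np.round(readout.current_force(),2))
r.line_to(at(0.060,0.0845),v=0.1); r.line_to(at(0.03,0.15),v=0.15); r.line_to(at(-0.12,0.25),v=0.2)
see("crop3")
E
```

```text
origin [ 0.5398712 -0.1787773] far [ 0.6874093  -0.21442343] yaw -0.23706323
ridge own z (depth) 45 0.03384172431359257 0.028949577286344497 0.03904936228860466
grey door span [0.00798476 0.08413451]
door_ridge [ 0.572 -0.187  0.068] 0.72 own z 0.0328
door_ridge [ 0.217 -0.229  0.028] 0.55 own z -0.3016
door_ridge [ 0.308 -0.114  0.028] 0.41 own z -0.2408
door_ridge [ 0.613 -0.073  0.026] 0.4 own z 0.046
10.325
False
0.006 [-0.24  0.19 -0.22]
0.018 [-0.42 -0.51 -0.15]
0.03 [-0.3   0.15  0.23]
0.042 [-0.08  0.54 -0.12]
0.054 [ 0.41  0.65 -0.08]
0.066 [ 0.43  0.53 -1.26]
origin [ 0.5397892 -0.1794118] far [ 0.6871831  -0.21406794] yaw -0.2309314
ridge own z (depth) 49 0.08598110796637794 0.07386296679067389 0.13173948609860814
grey door span [0.0598673  0.13583145]
door_ridge [ 0.22 -0.23  0.03] 0.62 own z -0.2996
door_ridge [ 0.62  -0.201  0.066] 0.56 own z 0.0828
door_ridge [ 0.616 -0.071  0.026] 0.51 own z 0.0495
16.4083
```

View pics/crop3.png

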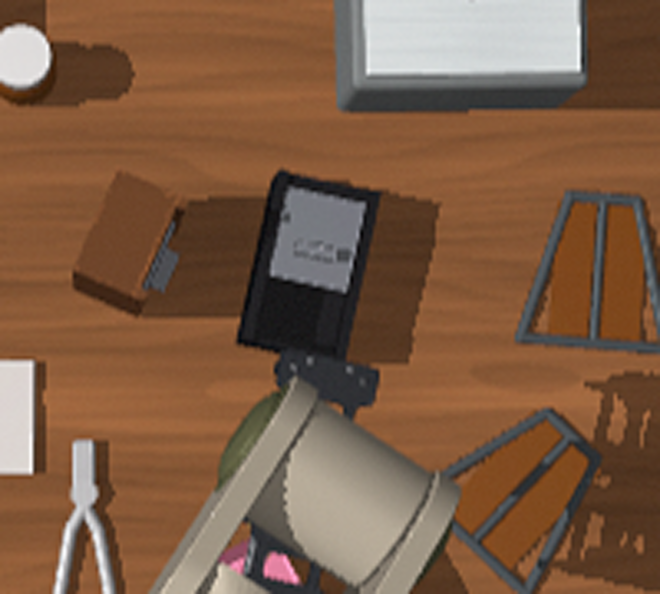

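The door (crop 318,240) is mostly open, at about 53–55 mm by measurement, and the container hasn't shifted. I'll push the rest in fine steps.

```bash
python3 - <<'E'
from see import *
yaw=-0.231; u=np.array([np.cos(yaw),np.sin(yaw),0]); o=np.array([0.5397,-0.1794,0]); q=quat(yaw)
at=lambda a,z: list(o+a*u+[0,0,z])
def F(): return np.mean([np.array(readout.current_force())@u for _ in range(1) for _ in (r.hold(0.02),)*8])
r.reach(at(0.052,0.15),q); r.line_to(at(0.052,0.0845),v=0.12,max_force=5); print("free",F())
r.line_to(at(0.064,0.0845),v=0.05)
for a in np.arange(0.067,0.0761,0.0015):
    r.line_to(at(a,0.0845),v=0.03)
    f=[]
    for _ in range(8): r.hold(0.01); f.append(np.array(readout.current_force())@u)
    print(round(a,4),round(np.mean(f),2))
r.line_to(at(0.066,0.0845),v=0.1); r.line_to(at(0.04,0.15),v=0.15); r.line_to(at(-0.12,0.25),v=0.2)
see("crop4")
E
```

```text
free -0.20487326766817882
0.067 0.05
0.0685 -0.22
0.07 -0.47
0.0715 -0.99
0.073 -1.01
0.0745 -1.05
0.076 -0.96
origin [ 0.5450027  -0.18010335] far [ 0.69220203 -0.2150775 ] yaw -0.23327187
ridge own z (depth) 47 0.0898772134546853 0.08520521434881029 0.10145480371055893
grey door span [0.06368515 0.14007926]
door_ridge [ 0.63  -0.204  0.066] 0.84 own z 0.088
door_ridge [ 0.221 -0.228  0.026] 0.62 own z -0.3043
door_ridge [0.485 0.093 0.001] 0.58 own z -0.1215
door_ridge [ 0.613 -0.074  0.024] 0.43 own z 0.0418
22.6083
```

View pics/crop4.png

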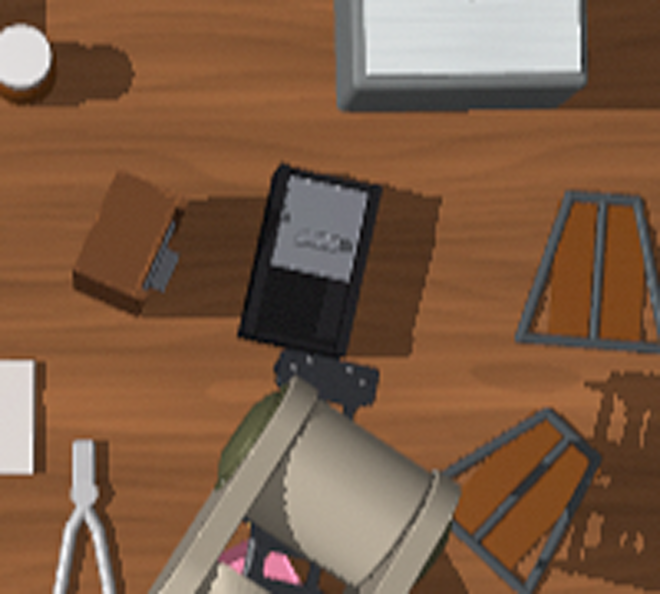

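The door (crop 320,228) is at its stop: the ridge is at own z 90 mm, and the container slid about 5 mm once the door stopped. Everything else is unmoved and the robot is clear.

```bash
python3 -c "
from workcell import r
print(r.hand_in())"
```

```text
the job is handed in; nothing more can be done
None
```

I pushed the black container onto its back, pushed its door fully open to the 60 mm stop, and handed the job in at about 23 s of the 38 s allowed; the container slid about 5 mm as the door hit its stop, and nothing else in the last view of that area had moved.

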